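# Lock the rotary board holder at its home position

### The arm

A 7-joint arm with a two-finger parallel gripper is mounted at the origin on a cart in front of the work surface, level with it; the furniture and walls round the work are solid. World frame = base frame: x ahead of the robot, y to its left, z up, the work surface at z = 0. Lengths are in mm, angles in rad, forces in N, time in s.
With the tool pointing down it reaches from about 400 to 900 mm from the base axis. Payload 5.5 kg.
Tool frame: the origin (TCP) lies midway between the tips of the shut fingers; the grasp point (between the pads) lies 19 mm behind it; z points along the fingers, y is the line along which they close (so a half turn about z gives the same grasp; the last joint's range is limited). The gripper opens to 85 mm and grips with 20 to 120 N. Pads are 22 mm wide; open, the fingers measure 114 mm over their backs; the gripper's body (76 mm by 85 mm) begins 54 mm behind the grasp point. The pads swing forward as they close: fully open they stand 13 mm farther back than shut.
Start: joints at [-1.075, 0.501, -0.427, 1.55, 0.221, 1.138, -0.21], TCP at [149.918, 632.475, 231.31] pointing down, gripper open.
Joint ranges: [-2.88, 2.88], [-0.31, 2.03], [-1.54, 1.56], [0.2, 2.42], [-1.41, 4.55], [0.19, 2.02], [-2.57, 2.57]. Speed limits (rad/s): [2.57, 2.57, 3.14, 3.14, 3.14, 3.14, 3.14].

### API

Orientations are given as a unit quaternion [x, y, z, w].
In Python, from workcell import * gives the robot as it stands. Calls block until the motion is done:
- move_to(position, orientation): joint-space move of the TCP to a pose.
- move_linear(position, orientation=None, max_speed=150, max_force=None): straight line of the TCP; orientation=None keeps the orientation; max_speed is the mean speed in mm/s. With max_force (N) it stops when the force on the tool has changed by that much, and returns True; else False.
- move_joints(angles): joint-space move.
- move_gripper(opening, grasp_force=None): finger opening in mm; grasp_force is the grip in N (None keeps the last); returns when the fingers have stopped.
- pause(seconds).
- ik(position, orientation): joint angles nearest the present ones, or None.
- read_state(): the state.
- get_image(name): name is "scene" or "top" or "wrist"; returns a dict with "frame" (480x640x3 uint8, red, green, blue), "camera_matrix" (3x3 intrinsics, pixels), "T" (4x4, takes a point from camera to world coordinates). Camera axes: x right, y down, z forward; pixel columns grow to the right and rows downward; lengths in mm; the calibration is good to about 2 mm. A picture is of the moment at which its call begins. There is no depth.
A pose or a line that the arm cannot do raises PlanningError and nothing moves.
- job_done(): hands the job in; it is judged then, once.
The state is a dict: "time": time; "q": joint angles; "qvel": joint speeds; "tau": joint torques, N m; "tool_pos": TCP position; "ee_rot": TCP orientation; "force": force on the tool from outside, world axes, zero at the start; "torque": the same for the moment, N m; "grip_width": finger opening in mm; "gripper_force": force on a finger pad.
Only numpy, scipy, OpenCV 4.12 (cv2) and the standard library are available. Lean on these libraries where they do the work, as an engineer would, in place of code of your own. Each camera call takes 0.05 s, during which the arm holds its last target. There are 200 camera calls.

### The job

Turn the rotary board holder by its upright pin until the keyway in its rim faces the tongue of the lock plate. Then press down on the lock plate's thumb pad and draw the plate toward the turntable until its tongue is fully home in the keyway and the plate stands against its stops. Do not knock over the flux bottle beside the fixture.

Things in the scene. Friction and masses are not known exactly. Their poses are not given: they have to be found in the camera images.
- fixture: Aluminium base of the rotary board holder, 8 mm thick, fixed on the bench: a round foot (radius 74 mm) under the turntable and a 90 mm wide tail, to 190 mm from the turntable's axis, that carries the lock plate's guide. Origin on the bench on the turntable's vertical axis; +x runs along the tail, away from the robot (within 0.5 rad); z up.
- guide_stops (a point): Middle between the guide's two front stops, on the base's face, 72 mm along the fixture's +x: the plate's shoulders meet them when it is fully home. Rails (tops 22 mm above the bench, outer faces 37 mm either side of the middle, from x = 66 to 180 mm) overlap the plate's long edges, so it only slides along the fixture's x; the middle 46 mm is open from above. A low bar at x = 180 mm ends the guide.
- turntable (a joint): Turntable angle (rad) about its vertical axis, counter-clockwise from above positive, no limits. 0 or 6.283 (the same position) when the keyway points along the fixture's +x, exactly at the tongue; starts at 0.8 to 5.4. Dark grey disc, radius 60 mm, 9 to 22 mm above the bench, stays where left (about 1.5 N at the pin turns it). A clamped circuit board (within 24 mm of the axis, up to 31 mm high) turns with it.
- pin_top (a point): Centre of the top of the upright steel pin on the turntable, by which it is pushed round: 14 mm in diameter, 44.5 mm from the axis, on the side opposite the keyway. It rises from the disc's face (22 mm above the bench; collar of radius 9 mm up to 28 mm) to 60 mm above the bench, where this point lies.
- keyway_mouth (a point): Middle of the mouth of the disc's only keyway, at the rim, 60 mm from the turntable's axis, 15.5 mm above the bench. The keyway is 16 mm wide, parallel, flared to 25 mm at the mouth, 24 mm deep toward the axis, through the whole disc. A tongue less than about 5 mm (0.08 rad) off its middle is led in by the flare and turns the disc the rest of the way; otherwise it butts against the rim.
- keyway_end (a point): Middle of the keyway's inner end, 36 mm from the turntable's axis, 15.5 mm above the bench.
- lock_plate: Steel lock plate lying loose in the guide beyond the turntable: 60 x 56 mm, 9 mm thick, about 0.2 kg, with a tongue (12 mm wide, 34 mm long, tapered to 5 mm over its last 10 mm) pointing at the turntable. Origin on its underside, mid shoulder edge, where the tongue begins; its x points away from the turntable. It starts 30 to 44 mm back; fully home the origin is 72 mm from the turntable's axis.
- thumb_pad (a point): Top of the plate's black rubber thumb pad, 36 mm along the plate's x from its origin, 24 mm above the bench. The flat pad reaches 19 mm toward the turntable and 22 mm away from it, 40 mm wide; at its near end (toward the turntable) a 7 mm thick lip rises 6 mm above it, against which a fingertip on the pad bears when pulling. Press with 3 to 8 N and pull toward the turntable.
- tongue_tip (a point): Middle of the tip of the tongue, 34 mm from the plate's origin toward the turntable, 13 mm above the bench. Fully home it lies 38 mm from the turntable's axis, 2 mm from the keyway's inner end.
- flux_bottle: Small amber bottle with a white nozzle, 36 mm in diameter, 92 mm tall, standing loose on the bench beside the turntable, on the robot's right. Origin at the middle of its underside, z up along the bottle.
Not all that is in view belongs to the job. What is shaped like the lock_plate but purple is not meant.

How it is judged (in metres and radians):
On the way:
1. the keyway faces the tongue (its mouth within 8 mm of the guide's middle line) while the tongue is not yet home (x of keyway_mouth in the frame of fixture above 0 m and y of keyway_mouth in the frame of fixture between -0.008 and 0.008 m and x of tongue_tip in the frame of fixture above 0.045 m), for 0.1 s.
At the end, for the whole second after the job is handed in: The lock plate is within 4 mm of its stops, flat in its guide and at rest, with its tongue in the keyway (tip no more than 7.5 mm from the keyway's inner end), and the flux bottle stands upright (x of tongue_tip in the frame of fixture below 0.042 m and horizontal distance between tongue_tip and keyway_end below 0.0075 m and height (world z) of lock_plate below 0.012 m and linear speed of lock_plate below 0.02 m/s and angle between flux_bottle's own z axis and vertical below 0.3 rad); the robot touches nothing.
It fails at once if the flux bottle is knocked over (leans more than 0.5 rad) (angle between flux_bottle's own z axis and vertical above 0.5 rad).
It also fails if it takes over 51 s, if anything falls off the work surface, if the arm or the gripper's body presses on something with over 40 N, if the wrist force passes 120 N, or if a joint passes its speed limit or range.

## Working session

There is one attempt and no reset: what is moved stays moved. The work goes in short steps, each a Python script; the robot and the scene stay as the last script left them, time stands still between calls to the robot, and variables do not carry over. Pictures are saved under pics/ and viewed, at most 10 in all, crops included, and the job is handed in when it is done.

```bash
ls; mkdir -p pics
python3 - <<'E'
from workcell import *
import cv2,numpy as np
s=read_state();print(s['time'],s['tool_pos'],s['ee_rot'],s['grip_width'])
for n in("scene","top"):
    d=get_image(n);cv2.imwrite(f'pics/{n}0.png',d['frame'][:,:,::-1]);print(n,d['camera_matrix'].tolist(),d['T'].round(3).tolist())
E
```

```text
pics
0.0 [149.83118866 631.78043525 230.24307949] [ 1.16111265e-01  9.93235731e-01 -9.65456805e-04 -1.57134983e-04] 85.18991349900499
scene [[560.200267780841, 0.0, 330.38465275723803], [0.0, 560.200267780841, 232.47857871788557], [0.0, 0.0, 1.0]] [[-0.656, -0.556, 0.51, 100.46], [-0.755, 0.494, -0.432, 195.426], [-0.012, -0.668, -0.744, 696.696], [0.0, 0.0, 0.0, 1.0]]
top [[497.8961638720555, 0.0, 322.3733532855392], [0.0, 497.8961638720555, 239.3092354764066], [0.0, 0.0, 1.0]] [[-0.026, -0.988, 0.153, 387.19], [-1.0, 0.027, 0.009, -142.018], [-0.013, -0.153, -0.988, 924.552], [0.0, 0.0, 0.0, 1.0]]
```

View pics/top0.png

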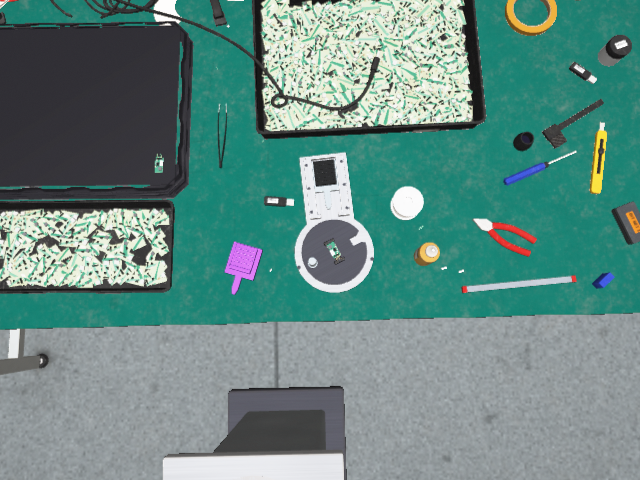

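View pics/scene0.png

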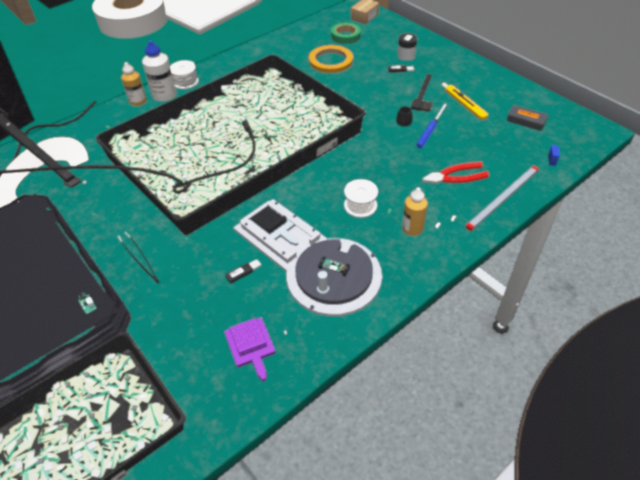

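The top view shows the disc at (335,254), the pin at (312,262), the keyway at (356,241), the pad at (325,172) and the bottle at (428,253). Next I measure them.

```bash
cat > h.py <<'E'
import cv2,numpy as np
def ray(d,uv,z):
    K,T=d['camera_matrix'],d['T']
    v=T[:3,:3]@np.linalg.inv(K)@np.r_[uv,1.]
    o=T[:3,3];return (o+v*(z-o[2])/v[2])
def comp(m,near):
    n,l,st,c=cv2.connectedComponentsWithStats(m.astype(np.uint8))
    ok=[i for i in range(1,n) if st[i,4]>15]
    i=min(ok,key=lambda i:np.hypot(*(c[i]-near)));return l==i,c[i],st[i]
E
python3 - <<'E'
from workcell import *
from h import *
d=get_image("top");f=d['frame'];g=f.max(2).astype(int)
dark=(g<100)&(f[:,:,1]<f[:,:,0].astype(int)+15)
m,c,st=comp(dark,(335,254))
cn=cv2.findContours(m.astype(np.uint8),0,2)[0];cn=max(cn,key=cv2.contourArea)
(u,v),r=cv2.minEnclosingCircle(cn);e=cv2.fitEllipse(cv2.convexHull(cn))
C=ray(d,(u,v),22);C2=ray(d,e[0],22);print('disc',st,(u,v,r),e,C,C2)
mp,cp,sp=comp(dark,(325,172));P=ray(d,cp,24);print('pad',sp,cp,P, cv2.minAreaRect(np.argwhere(mp)[:,::-1].astype(np.float32)))
br=(g>150);_,cb,sb=comp(br,(312,262));print('pin',cb,sb)
B=ray(d,(428,253),70);print('bottle~',B)
pt=ray(d,cb,60);print(pt,np.hypot(*(pt-C2)[:2]))
a=np.arctan2(*(P-C2)[1::-1]);print('axis',a,'paddist',np.hypot(*(P-C2)[:2]))
k=ray(d,(356,241),22);print('key',np.arctan2(*(k-C2)[1::-1])-a,'pin', np.arctan2(*(pt-C2)[1::-1])-a+np.pi)
cv2.imwrite('pics/crop1.png',cv2.resize(f[140:310,260:460,::-1],None,fx=3.5,fy=3.5,interpolation=2))
E
```

```text
disc [334 256  11   9  47] (339.0, 260.0, 5.831051826477051) ((338.9938659667969, 259.96978759765625), (7.550340175628662, 11.579390525817871), 62.372589111328125) [ 488.38887743 -163.37737522   22.        ] [ 488.44450291 -163.36790935   22.        ]
pad [313 160  23  26 502] [324.30278884 172.44422311] [ 653.39344169 -140.93823302   24.        ] ((324.3000183105469, 172.40000915527344), (24.682910919189453, 20.34169578552246), 82.87498474121094)
pin [311.98684211 262.01315789] [308 257  10  11  76]
bottle~ [ 490.98424923 -316.01979335   70.        ]
[ 481.87351459 -115.25352733   60.        ] 48.5610095126877
axis 0.13515058346392003 paddist 166.46694201456782
key -0.8922698597962526 pin 4.712968848029773
```

View pics/crop1.png

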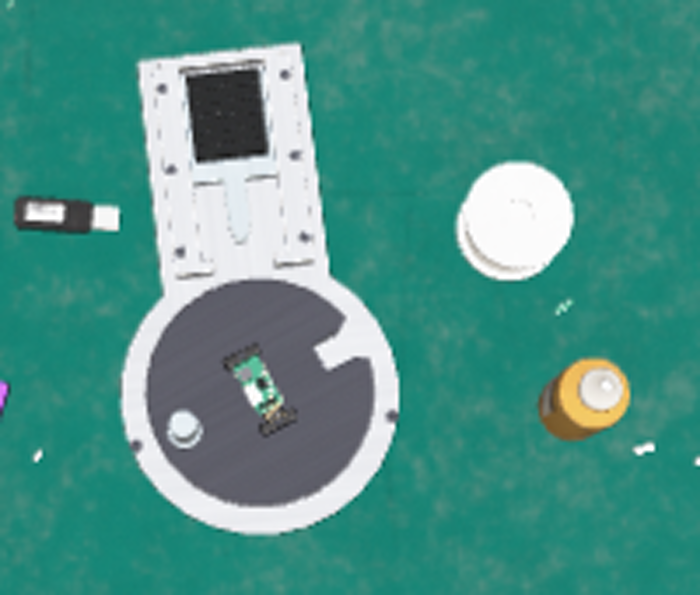

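The crop shows the keyway toward the upper right, about 0.9 rad clockwise of the axis. The pin is lower left with clear space round it. My disc mask caught the circuit board, so I redo that fit, then move above the pin.

Run:
```python
from workcell import *
from h import *
import json
d=get_image("top");f=d['frame'].astype(int);g=f.max(2)
dark=(g<130)&(f[:,:,1]<f[:,:,0]+15)
n,l,st,c=cv2.connectedComponentsWithStats(dark.astype(np.uint8))
m=(l==l[280,335]).astype(np.uint8)
cn=max(cv2.findContours(m,0,2)[0],key=cv2.contourArea)
e=cv2.fitEllipse(cv2.convexHull(cn));C=ray(d,e[0],22)
print(l[280,335],e,C,e[1][0]/2/497.9*(924.5-22)*1.0)
pad=np.array([653.4,-140.9]);pt=ray(d,(312,261.7),60)
w=pt-C;a=np.arctan2(*(pad-C[:2])[::-1])
print('pad dist',np.hypot(*(pad-C[:2])),'axis',a,'pin',pt,np.hypot(*w[:2]),np.arctan2(w[1],w[0])-a)
k=ray(d,(356,241),22)-C;print('key',np.arctan2(k[1],k[0])-a)
# go above pin with closing line tangential
t=np.arctan2(w[1],w[0])
def q(yaw): # tool down, tool y along yaw
    from scipy.spatial.transform import Rotation as R
    y=np.array([np.cos(yaw),np.sin(yaw),0]);z=np.array([0,0,-1.]);x=np.cross(y,z)
    return R.from_matrix(np.c_[x,y,z]).as_quat()
for yaw in (t+np.pi/2,t-np.pi/2):
    j=ik([pt[0],pt[1],200],q(yaw));print(yaw,j)
```

```text
413 ((333.6478576660156, 251.6826171875), (64.21527099609375, 64.47650909423828), 115.32057189941406) [ 503.92511466 -154.07617159   22.        ] 58.19871668404761
pad dist 150.0544995834805 axis 0.08792247514414328 pin [ 482.42205346 -115.28882843   60.        ] 44.34906572345565 1.9890762463784866
key -1.2373250107706035
3.6477950483175263 [-0.83909594  0.59991187  1.36620231  2.00130922 -0.66690706  1.10548531
 -1.81042962]
0.5062023947277332 [-0.10857959  0.23838305  0.33239232  1.9833651  -0.09593542  0.93464561
  0.77837542]
```

Now the pin is 44.3 mm from the axis, as it should be, so the turntable stands at about 5.13 rad. I go above the pin with the fingers closing tangentially and check from close by.

```bash
cat >> h.py <<'E'
from scipy.spatial.transform import Rotation as R
def q(yaw):
    y=np.array([np.cos(yaw),np.sin(yaw),0]);z=np.array([0,0,-1.]);x=np.cross(y,z)
    return R.from_matrix(np.c_[x,y,z]).as_quat()
C=np.array([503.9,-154.1]);AX=0.088;PIN=np.array([482.4,-115.3])
E
python3 - <<'E'
from workcell import *
from h import *
move_gripper(45)
move_to([*PIN,160],q(0.506))
d=get_image("wrist");f=d['frame'].copy()
K,T=d['camera_matrix'],d['T'];Ti=np.linalg.inv(T)
def pr(p):
    c=Ti[:3,:3]@p+Ti[:3,3];c=K@c;return c[:2]/c[2]
u=pr(np.r_[PIN,60]);print(read_state()['time'],u,pr(np.r_[C,22]))
f=f[:,:,::-1].copy();cv2.drawMarker(f,tuple(int(x) for x in u),(0,0,255));cv2.imwrite('pics/w1.png',f)
E
```

```text
3.6167 [316.30860443 241.70894253] [316.51166533 282.86502705]
```

View pics/w1.png

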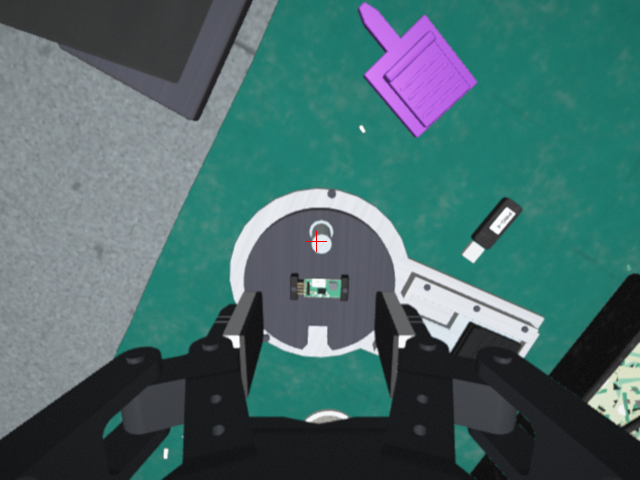

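The wrist view puts the pin at (321,242) against the predicted (316,242), and the disc centre is shifted the same way. That is about 2–3 mm, within calibration, so I grasp and turn in an arc.

Run:
```python
from workcell import *
from h import *
t0=2.077;r=44.5
P=lambda t,z:[C[0]+r*np.cos(t),C[1]+r*np.sin(t),z]
print(move_linear(P(t0,36),q(t0-np.pi/2),100,15))
move_gripper(8,20);s=read_state();print(s['grip_width'],s['force'])
t1=AX+np.pi
for t in np.linspace(t0,t1,7)[1:]:
    move_linear(P(t,36),q(t-np.pi/2),60)
s=read_state();print(s['tool_pos'],s['grip_width'],s['force'],s['time'])
move_gripper(45)
move_linear(P(t1,160),None,150)
d=get_image("wrist");f=d['frame'][:,:,::-1].copy();K,T=d['camera_matrix'],d['T'];Ti=np.linalg.inv(T)
def pr(p):
    c=K@(Ti[:3,:3]@p+Ti[:3,3]);return c[:2]/c[2]
a=np.array([np.cos(AX),np.sin(AX)])
for p in (P(t1,60),[*C,22],[*(C+60*a),22],[*(C+152*a),24]): print(pr(np.array(p)))
print(read_state()['time']);cv2.imwrite('pics/w2.png',f)
```

```text
False
13.094916986954864 [-0.11957502  1.1986486   5.44255531]
[ 460.6909147  -158.27674466   36.52876432] 13.033207334051948 [ 1.16922018 -0.05340319  7.1740073 ] 7.4333
[319.6253114  242.44822393]
[319.39604408 283.69249728]
[319.38281392 351.34647043]
[319.37326742 444.19317218]
8.8667
```

View pics/w2.png

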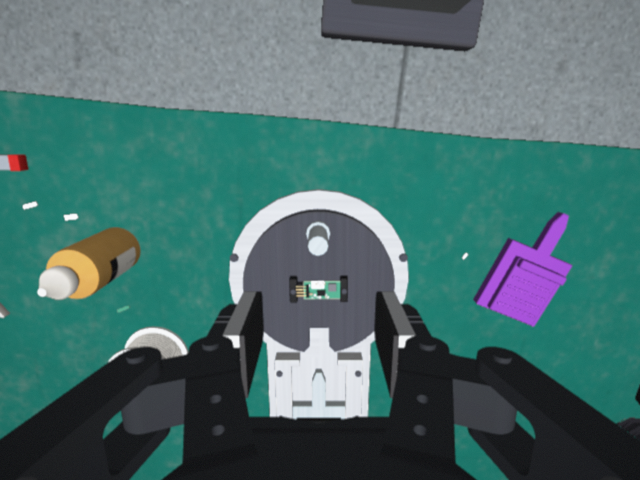

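The keyway (319,335) now faces the tongue tip (319,372), and the pin and board line up on column 319. Next I press on the pad.

Run:
```python
from workcell import *
from h import *
a=np.array([np.cos(AX),np.sin(AX)]);Q=q(AX+np.pi/2)
P=lambda s,z:[*(C+s*a),z]
def st(n):
    s=read_state();f=s['force'];tp=s['tool_pos']
    print(n,(tp[:2]-C)@a,tp[2].round(2),'fx %.1f fz %.1f'%(f[:2]@a,f[2]),s['grip_width'].round(1),s['time'])
move_gripper(0)
move_linear(P(153,110),Q,200);move_linear(P(153,36),Q,100);pause(.3);st('above')
print(move_linear(P(153,19),None,20,4));pause(.2);st('pressed')
```

```text
Traceback (most recent call last):
AttributeError: 'float' object has no attribute 'round'
```

```bash
cat > st.py <<'E'
from workcell import *
from h import *
a=np.array([np.cos(AX),np.sin(AX)]);Q=q(AX+np.pi/2)
P=lambda s,z:[*(C+s*a),z]
def st(n):
    s=read_state();f=np.array(s['force']);tp=np.array(s['tool_pos'])
    print(n,'s %.1f z %.2f fx %.1f fz %.1f w %.1f t %.1f'%((tp[:2]-C)@a,tp[2],f[:2]@a,f[2],s['grip_width'],s['time']))
E
python3 - <<'E'
from st import *
st('above')
print(move_linear(P(153,19),None,20,4));pause(.2);st('pressed')
E
```

```text
above s 153.4 z 36.69 fx -0.3 fz 0.7 w -0.1 t 11.7
True
pressed s 152.9 z 24.19 fx -0.5 fz 5.0 w -0.1 t 12.5
```

Contact came at z = 24.2, which is the pad's height, at 4.3 N. Now I pull in short steps and trim the press force as I go.

Run:
```python
from st import *
z=23.4;s=153
while s>100:
    s-=6
    hit=move_linear(P(s,z),None,40,18)
    fz=read_state()['force'][2]-0.7
    st(('HIT ' if hit else '')+'z=%.2f'%z)
    if hit: break
    z+=np.clip((fz-5)*0.1,-.4,.4)
```

```text
z=23.40 s 148.0 z 24.19 fx 2.6 fz 4.8 w -0.2 t 12.8
z=23.31 s 141.9 z 24.19 fx 2.2 fz 6.1 w -0.4 t 13.1
z=23.34 s 135.6 z 24.16 fx 2.6 fz 6.6 w 0.1 t 13.4
z=23.44 s 129.2 z 24.16 fx 2.9 fz 7.3 w 0.0 t 13.7
z=23.60 s 122.8 z 24.14 fx 2.6 fz 6.7 w 0.3 t 14.0
z=23.70 s 116.5 z 24.17 fx 2.5 fz 6.6 w -0.1 t 14.3
z=23.79 s 110.2 z 24.15 fx 3.0 fz 6.7 w -0.1 t 14.6
z=23.89 s 104.0 z 24.15 fx 2.0 fz 6.5 w -0.1 t 14.9
z=23.97 s 101.0 z 24.55 fx 9.2 fz 1.2 w -0.0 t 15.2
```

Run:
```python
from st import *
print(move_linear(P(101,23.4),None,40,10));st('p')
print(move_linear(P(92,23.4),None,30,20));pause(.2);st('pull')
print(move_linear(P(102,24.2),None,40));st('relax')
move_linear(P(104,60),None,100);move_linear(P(104,220),None,200);move_to([400,150,300],Q)
d=get_image("top");f=d['frame'];st('up')
cv2.imwrite('pics/t2.png',cv2.resize(f[140:310,260:460,::-1],None,fx=3.5,fy=3.5,interpolation=2))
```

```text
False
p s 101.4 z 24.14 fx 5.7 fz 7.5 w 0.0 t 15.5
True
pull s 101.6 z 25.05 fx -0.3 fz 0.7 w 0.3 t 15.9
False
relax s 101.6 z 24.23 fx 0.4 fz 3.2 w -0.1 t 16.2
up s -76.0 z 299.68 fx -0.5 fz -0.0 w -0.1 t 19.1
```

View pics/t2.png

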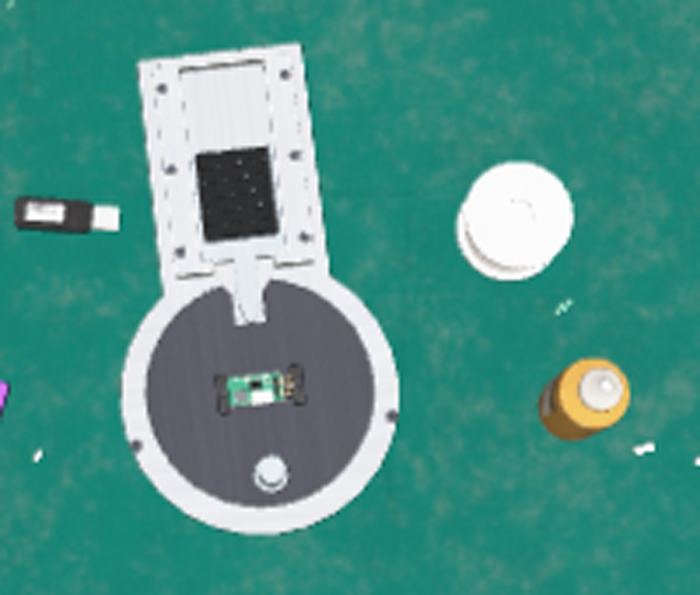

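The tongue is in the keyway, but the shoulders (about row 258) still look short of the stops (about row 270). I measure the gap.

Run:
```python
from st import *
d=get_image("top");f=d['frame'].astype(int);g=f.max(2)
dark=(g<100)&(f[:,:,1]<f[:,:,0]+15)
m,c,s_=comp(dark,(328,195));p=ray(d,c,24)[:2]-C
print(c,s_,p@a, p@[-a[1],a[0]])
pts=np.argwhere(m)[:,::-1];w=np.array([ray(d,u,24)[:2]-C for u in pts])@a
print(np.percentile(w,[1,99]))
```

```text
[326.99019608 195.00784314] [316 182  23  27 510] 106.49398062367796 -0.0476101250884966
[ 83.52810794 129.7238529 ]
```

The pad spans 83.5 to 129.7 mm from the axis, and home should be 82 to 130. A 20 N pull moved it no further. I take one close look to confirm.

Run:
```python
from st import *
move_to(P(0,200),Q);pause(.2)
d=get_image("wrist");st('w');f=d['frame'];K,T=d['camera_matrix'],d['T'];Ti=np.linalg.inv(T)
def pr(p):
    c=K@(Ti[:3,:3]@np.array(p)+Ti[:3,3]);return (c[:2]/c[2]).round(1)
print(pr(P(36,15.5)),pr(P(38,15.5)),pr(P(72,17)),pr(P(89,24)))
u,v=pr(P(60,20)).astype(int);x,y=max(u-100,0),max(v-75,0);print(x,y)
cv2.imwrite('pics/w3.png',cv2.resize(f[y:y+150,x:x+200,::-1],None,fx=4,fy=4,interpolation=2))
```

```text
w s 0.5 z 200.45 fx -0.8 fz 0.2 w -0.1 t 20.7
[318.  252.8] [318.  254.9] [317.9 290.6] [317.9 310.9]
217 204
```

View pics/w3.png

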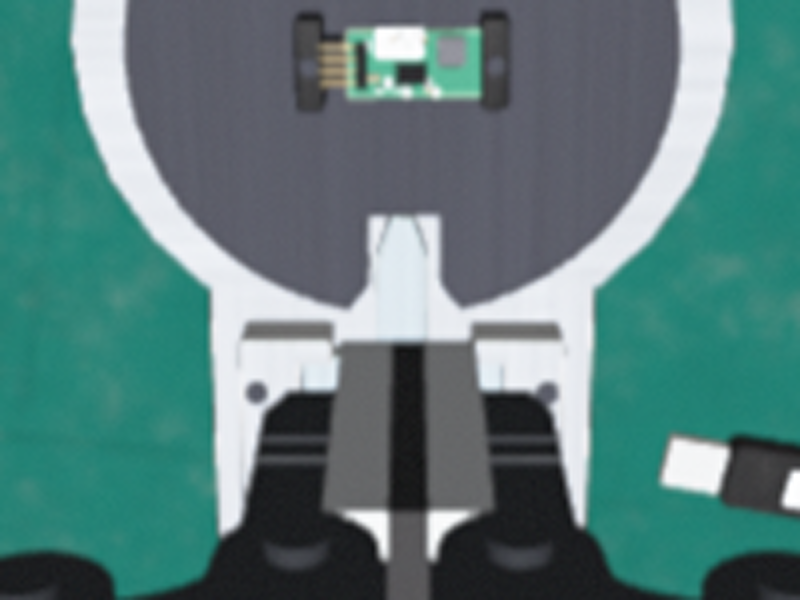

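The tongue tip (row 217) sits at the keyway's inner end (row 214). At 4.6 px/mm that is well within tolerance, so I hand in.

```bash
python3 -c "
from workcell import *
print(job_done())"
```

```text
the job is handed in; nothing more can be done
None
```

I turned the turntable until its keyway faced the tongue, drew the lock plate home against its stops with the flux bottle still upright, and handed the job in at about 21 s; no verdict came back.

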